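Gauge the gap in a checking fixture with a taper gauge

ROBOT

A 7-joint arm with a two-finger parallel gripper is mounted at the origin on a cart in front of the work surface, level with it; the furniture and walls round the work are solid. World frame = base frame: x ahead of the robot, y to its left, z up, the work surface at z = 0. Lengths are in m, angles in rad, forces in N, time in s.
With the tool pointing down it reaches from about 0.4 to 0.875 m from the base axis. Payload 19.3 kg.
Tool frame: the origin (TCP) lies on the mounting face of the last link; the fingertips stand 173 mm ahead of it and the grasp point (between the pads) lies 155 mm ahead of it; z points along the fingers, y is the line along which they close (so a half turn about z gives the same grasp; the last joint's range is limited). The gripper opens to 85 mm and grips with 20 to 120 N. Pads are 22 mm wide; open, the fingers measure 114 mm over their backs; the gripper's body (76 mm by 85 mm) begins 54 mm behind the grasp point. The pads swing forward as they close: fully open they stand 13 mm farther back than shut.
Start: joints at [-1.284, 0.521, -0.036, 1.599, 0.021, 1.021, -0.113], TCP at [0.218, 0.586, 0.405] pointing down, gripper open.
Joint ranges: [-2.91, 2.91], [-0.3, 2.13], [-1.5, 1.42], [0.17, 2.43], [-1.26, 4.41], [0.16, 1.93], [-2.52, 2.52]. Speed limits (rad/s): [1.89, 1.89, 2.39, 2.39, 3.01, 3.01, 3.01].

INTERFACE

Orientations are given as [roll, pitch, yaw] about the fixed x, y, z axes, in that order (R = Rz(yaw) Ry(pitch) Rx(roll)).
In Python, from workcell import bot, vision gives the robot as it stands.
- The arm moves only by the shell command python3 -m creep 'ROWS' [FORCE]. ROWS is JSON, a list that holds one entry, the list of rows, each a list of 7 numbers: the opening, from -1 (shut) to 1 (fully open), then the shift along the tool's x, y, z in cm, then the turn, a rotation vector about the tool's x, y, z in rad. In form: [[[grip, tx, ty, tz, rx, ry, rz], ...]]. A call has 1 to 12 rows; each row shifts and turns the commanded pose from where the row before left it, along the tool's axes as they then stand; what a row does not reach is not made up. A row lasts 1/8 s, in which the tool goes at most 62.5 mm and 10.7 degrees, less where a joint would pass 70% of its speed; a pose out of reach is approached as far as the arm can. A call with a gripper value outside its range is refused whole. The fingers move at their own pace and stop on an object; FORCE is the grip in N (left out, the last holds). Time passes only in rows, so rows that do not move let the fingers close. It gives the time, the measured TCP pose, the force, the opening and the grip force at its end, in the units of the state.
- bot.observe(): the state, without advancing time (a new reading comes with each control period).
- vision.grab_frame(name): name is "scene" or "top" or "wrist"; returns a dict with "image" (400x640x3 uint8, blue, green, red), "depth" (400x640 float32, m along the optical axis (not along the pixel's ray), 0 where there is no reading), "fovy" (degrees; the focal length in pixels is half the picture's height over the tangent of half this angle, whatever the lens; pixels are square), "cx", "cy" (the principal point, pixels), "k1" (the pictures are not rectified: a ray, as slopes to the right and down, at radius r is drawn at 1 + k1 r^2 times it, then the intrinsics apply), "cam_to_world" (4x4, takes a point from camera to world coordinates); the wrist camera has in their place "tool_from_camera" (4x4, takes a point from camera to tool coordinates, whose origin is the TCP and whose axes are the flange's). Camera axes: x right, y down, z forward; pixel columns grow to the right and rows downward; lengths in m; the calibration is good to about 2 mm. A picture is of the moment at which its call begins: read the wrist's pose just before it.
- bot.job_done(): hands the job in; it is judged then, once.
The state is a dict: "clock": time; "qpos": joint angles; "qd": joint speeds; "joint_efforts": joint torques, N m; "position": TCP position; "tool_rot": TCP orientation; "force": force on the tool from outside, world axes, zero at the start; "moment": the same for the moment, N m; "grip_width": finger opening in m; "finger_force": force on a finger pad.
Only numpy, scipy, OpenCV 4.12 (cv2) and the standard library are available. Lean on these libraries where they do the work, as an engineer would, in place of code of your own. Each camera call takes 0.05 s, during which the arm holds its last target. There are 200 camera calls.

TASK

Take the wide steel plate from the wooden block and slide it down into the checking fixture's slot, fully home on the slot floor, and let go of it. Then pick up the taper gauge by its handle and gauge the gap between the plate and the fixture's jaw: slide the blade, level and straight, into the open end of the gap that lies away from the wooden block, until it drags snugly on both faces, without forcing it. Finish while holding the gauge at that depth so that it can be read, carried by the gripper alone and not resting on anything below it; leave the narrow plate and all the other things where they are.

Things in the scene. Friction and masses are not known exactly. Their poses are not given: they have to be found in the camera images.
- wide_plate: The wide plate, to be loaded: ground steel, 8 mm thick (its x), 90 mm wide (y), 95 mm high (z), five bores, about 0.4 kg. It stands on edge in either slot of the wooden block, its lower edge 12 mm and its top edge 107 mm above the bench. Origin: centre of its lower edge. It may go in either way round.
- narrow_plate: The narrow plate, to be left alone: 8 mm thick (x), 60 mm wide (y), 75 mm high (z), standing in the other slot of the wooden block. Origin: centre of its lower edge.
- plate_block: Fixed beech block, 134 mm (x) by 70 mm (y), 45 mm high, to the left of the fixture. Two slots along its y, 11 mm wide and 33 mm deep, at x = -37.5 and +37.5 mm. Origin: centre of its underside.
- fixture: Fixed steel checking fixture. Origin on the bench under the middle of its slot; x across the slot, away from the jaw, y along it, to the left (towards the wooden block). Base 12 mm thick, x -82 to 46, y -65 to 65 mm. On the slot's +x side a back plate 62 mm high, 96 mm long, with a 4 mm chamfer on top; on the -x side and at both ends low lips up to z = 34 mm with 3 mm chamfers.
- slot_floor (a point): Middle of the slot's floor, 12 mm above the bench; axes as the fixture's. The home plate's origin lies here. The slot, open at the top, is 9.6 mm wide (x) and 93 mm long (y). The home plate stands 107 mm above the bench and can shift 1.6 mm in x; the gauge presses its near end against the back plate, its jaw-side face there 3.2 mm to -x of this point.
- jaw: Steel reference jaw screwed to the base on the -x side, set differently each time; it does not move. Axes as the fixture's. Its ground face is the plane x = 0 of this frame, looks to +x at the plate and overhangs the lip: z 26 to 50, y -40 to 40 mm, 2 mm chamfers at the ends. Origin: under this face, on top of the base (12 mm above the bench). Gap to the home plate: 6.5 to 9.5 mm.
- gap_mouth (a point): Point on the ground face of the jaw at its right-hand end (-y, the end away from the wooden block), where the gauge goes in; at the nose's mid-height, 50 mm above the bench; axes as the fixture's. The middle of the gap lies half the gap width to +x of it, and the gauge slides in along +y.
- taper_gauge: Taper gauge lying on the bench. Origin: centre of the underside of its black flat-sided handle, 16 mm thick (x), 70 mm long (y), 22 mm high (z). Steel blade on edge, y 35 to 135 mm, z 3 to 19 mm, 11 mm thick at the handle, evenly tapering to 3 mm at the tip: some 40 to 85 mm of it go into the gap. About 0.14 kg, balancing 15 mm tipward of the origin.
- gauge_tip (a point): Tip of the gauge's blade, mid-height: 135 mm along +y from the gauge's origin and 11 mm above its underside; axes as the gauge's.
- ring_gauge: Bystander, to be left where it is: steel setting ring, 61 mm across, 16 mm high.
- loupe: Bystander, to be left where it is: black standing loupe, 37 mm across, 35 mm high.
- flange: Bystander, to be left where it is: turned steel flange, 68 mm across, 26 mm high.
- micrometer: Bystander, to be left where it is: outside micrometer with green frame, 137x50x13 mm, lying.
- caliper: Bystander, to be left where it is: steel vernier caliper, 220x72x9 mm, lying.
- v_block: Bystander, to be left where it is: steel V-block, 34x45x34 mm.
Things that resemble listed ones, but are neither listed nor needed, are in the scene too. There is more than one size of the taper_gauge; the job needs the larger.

How it is judged:
By the outcome, as a careful person would: the job done as asked, in the order asked, and still so for the second after the job is handed in, while the arm keeps its last pose, push and grip.
It also fails if it takes over 61 s, if anything falls off the work surface, if the arm or the gripper's body presses on something with over 40 N, if the wrist force passes 120 N, or if a joint passes its speed limit or range.

## Working session

There is one attempt and no reset: what is moved stays moved. The work goes in short steps, Python scripts to look and compute and a shell command to move; the robot and the scene stay as the last step left them, time stands still between calls to the robot, and variables do not carry over. Pictures are saved under pics/ and viewed, at most 10 in all, crops included, and the job is handed in when it is done.

```bash
ls; mkdir -p pics; cat > h.py <<'E'
import numpy as np,cv2,pickle
from workcell import bot,vision
from scipy.spatial.transform import Rotation as R
def grab(n):
    s=bot.observe(); f=vision.grab_frame(n)
    if n=='wrist':
        T=np.eye(4);T[:3,:3]=R.from_euler('xyz',s['tool_rot']).as_matrix();T[:3,3]=s['position']
        f['cam_to_world']=T@f['tool_from_camera']
    f['s']=s
    return f
def K(f):
    F=200/np.tan(np.radians(f['fovy'])/2)
    return np.array([[F,0,f['cx']],[0,F,f['cy']],[0,0,1]]),np.array([f['k1'],0,0,0,0.])
def rays(f,uv):
    k,d=K(f);uv=np.asarray(uv,float).reshape(-1,1,2)
    p=cv2.undistortPoints(uv,k,d)[:,0]
    M=np.array(f['cam_to_world']);return M[:3,3],np.c_[p,np.ones(len(p))]@M[:3,:3].T
def onz(f,uv,z):
    o,r=rays(f,uv);return o+r*((z-o[2])/r[:,2])[:,None]
def cloud(f):
    v,u=np.mgrid[:400,:640];o,r=rays(f,np.c_[u.ravel(),v.ravel()])
    return (o+r*f['depth'].reshape(-1,1)).reshape(400,640,3)
def proj(f,P):
    M=np.linalg.inv(f['cam_to_world']);k,d=K(f);P=np.asarray(P,float).reshape(-1,3)@M[:3,:3].T+M[:3,3]
    return cv2.projectPoints(P,np.zeros(3),np.zeros(3),k,d)[0][:,0]
E
python3 - <<'E'
from h import *
print(bot.observe())
for n in ['top','scene']:
    f=grab(n);pickle.dump(f,open(n+'.pkl','wb'));cv2.imwrite(f'pics/{n}0.png',f['image'])
    print(n,f['fovy'],f['cx'],f['cy'],f['k1'],np.round(f['cam_to_world'],3))
E
```

```text
pics
{'clock': 0.0, 'qpos': array([-1.28420518,  0.52203051, -0.03633798,  1.59997911,  0.02117682,
        1.02110048, -0.11284506]), 'qd': array([ 0.00036978, -0.00025619, -0.00296683, -0.00036609,  0.00129438,
        0.00119584, -0.00085366]), 'joint_efforts': array([-2.96123471e-03, -9.27084374e+01,  1.97891928e+00, -3.69932234e+01,
        1.77733734e-02,  8.18732340e-03, -3.66649840e-05]), 'position': array([0.21826041, 0.58551116, 0.40412556]), 'tool_rot': array([-3.14046045e+00,  5.54518741e-05,  2.78474303e+00]), 'force': array([ 0.38545287, -0.39731946,  0.1224418 ]), 'moment': array([0.02685556, 0.03734304, 0.0600326 ]), 'finger_force': 0.0, 'grip_width': 0.08552911478652822}
top 51.61595288923596 316.0420363541174 200.3492601153508 -0.09009852809490561 [[ 0.025 -0.991  0.131  0.386]
 [-1.    -0.024  0.008 -0.22 ]
 [-0.005 -0.131 -0.991  1.183]
 [ 0.     0.     0.     1.   ]]
scene 52.38996095244334 322.1966732178247 196.43277069142835 -0.05429324378591211 [[ 0.634 -0.534  0.559 -0.141]
 [-0.773 -0.42   0.475 -0.771]
 [-0.019 -0.733 -0.679  0.892]
 [ 0.     0.     0.     1.   ]]
```

View pics/top0.png

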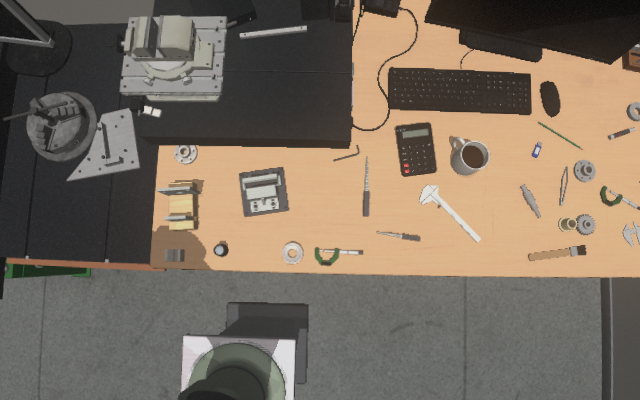

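View pics/scene0.png

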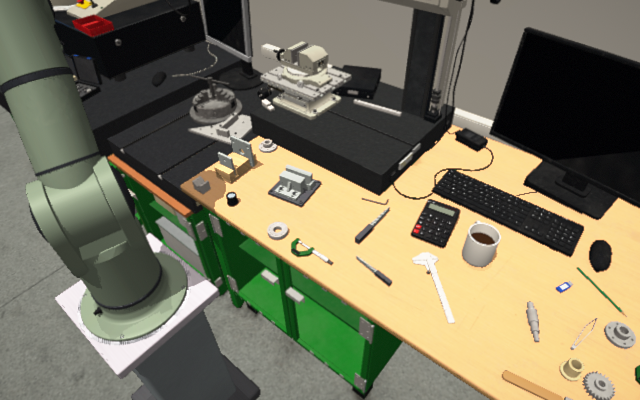

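```bash
python3 - <<'E'
from h import *
f=pickle.load(open('top.pkl','rb'));C=cloud(f)
print(np.round(f['depth'][192,250:280:5],3))
for n,uv,z in [('gauge handle c',(366,203),.022),('gauge tip',(366,158),.011),('small',(410,236),.02),('fixture corners',(240,172),.012),('',(280,168),.012),('',(287,211),.012),('',(247,216),.012),('wide',(178,188),.107),('narrow',(178,215),.087),('blk',(167,232),.045),('',(198,229),.045)]:
    print(n,np.round(onz(f,[uv],z)[0],3),np.round(C[uv[1],uv[0]],3))
# enlarge crop
c=cv2.resize(f['image'][130:260,140:420],None,fx=2.8,fy=2.8,interpolation=cv2.INTER_CUBIC);cv2.imwrite('pics/topc.png',c)
E
```

```text
[1.136 1.13  1.137 1.137 1.134 1.133]
gauge handle c [ 0.535 -0.352  0.022] [ 0.535 -0.352  0.023]
gauge tip [ 0.668 -0.352  0.011] [ 0.667 -0.351  0.016]
small [ 0.445 -0.477  0.02 ] [ 0.445 -0.478  0.016]
fixture corners [0.618 0.012 0.012] [ 0.62   0.014 -0.001]
 [ 0.632 -0.104  0.012] [ 0.631 -0.104  0.017]
 [ 0.508 -0.128  0.012] [ 0.509 -0.127  0.002]
 [ 0.49  -0.015  0.012] [ 0.491 -0.014  0.01 ]
wide [0.552 0.158 0.107] [0.552 0.158 0.107]
narrow [0.481 0.16  0.087] [0.485 0.175 0.042]
blk [0.437 0.203 0.045] [ 0.439  0.221 -0.006]
 [0.448 0.115 0.045] [ 0.45   0.129 -0.001]
```

View pics/topc.png

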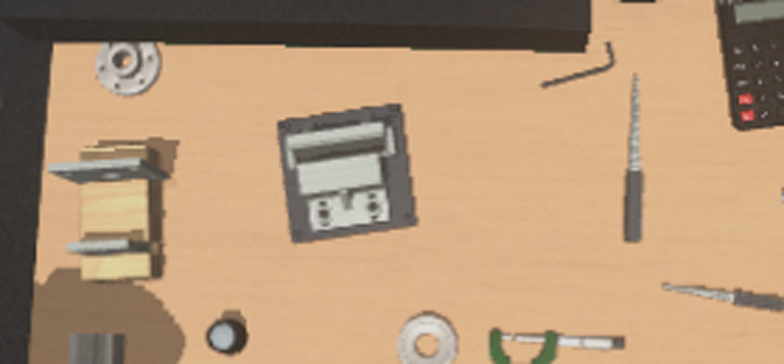

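```bash
cat >> h.py <<'E'
def go(pos,rpy=None,s=None):
    s=s or bot.observe();A=R.from_euler('xyz',s['tool_rot']);d=A.inv().apply(np.asarray(pos)-s['position'])*100
    print('shift cm (tool axes now)',np.round(d,2))
    if rpy is not None:
        B=R.from_euler('xyz',rpy);print('turn rotvec',np.round((A.inv()*B).as_rotvec(),3),' shift after turn',np.round(B.inv().apply(np.asarray(pos)-s['position'])*100,2))
def grasp(p,yaw):  # TCP pose for grasp point p, tool straight down
    return np.asarray(p)+[0,0,.155],[np.pi,0,yaw]
E
python3 - <<'E'
from h import *
f=grab('wrist');print(f['fovy'],f['cx'],f['cy'],f['k1'],np.round(f['tool_from_camera'],3))
go([.50,.05,.42],[np.pi,0,1.72])
E
```

```text
71.98218450957813 315.94811361018327 198.133785068978 0.013248104386936608 [[-0.001 -0.961 -0.278  0.071]
 [ 1.    -0.001 -0.001  0.   ]
 [ 0.001 -0.278  0.961  0.03 ]
 [ 0.     0.     0.     1.   ]]
shift cm (tool axes now) [-45.1  -40.34  -1.54]
turn rotvec [-1.000e-03  1.000e-03  1.065e+00]  shift after turn [-57.15  19.9   -1.57]
```

```bash
python3 - <<'E'
from h import *
go([.51,.17,.36],[np.pi,0,1.72])
E
```

```text
shift cm (tool axes now) [-41.85 -28.74   4.45]
turn rotvec [-1.000e-03  1.000e-03  1.065e+00]  shift after turn [-45.43  22.67   4.43]
```

```bash
python3 -m creep '[[[0.2,-4.2,-2.9,0,0,0,0],[0.2,-4.2,-2.9,0,0,0,0],[0.2,-4.2,-2.9,0,0,0,0],[0.2,-4.2,-2.9,0,0,0,0],[0.2,-4.2,-2.9,0,0,0,0],[0.2,-4.2,-2.9,0,0,0,0],[0.2,-4.2,-2.9,0,0,0,0],[0.2,-4.2,-2.9,0,0,0,0],[0.2,-4.2,-2.9,2,0,0,0],[0.2,-4.1,-2.7,2.4,0,0,0]]]'; python3 -m creep '[[[0.2,0,0,0,0,0,0.17],[0.2,0,0,0,0,0,0.17],[0.2,0,0,0,0,0,0.18],[0.2,0,0,0,0,0,0.18],[0.2,0,0,0,0,0,0.18],[0.2,0,0,0,0,0,0.18],[0.2,0,0,0,0,0,0],[0.2,0,0,0,0,0,0]]]'
python3 - <<'E'
from h import *
f=grab('wrist');pickle.dump(f,open('w1.pkl','wb'));cv2.imwrite('pics/w1.png',f['image']);s=f['s'];print(s['position'],s['tool_rot'],s['grip_width'],s['qpos'])
go([.51,.17,.36],[np.pi,0,1.72])
E
```

```text
clock: 1.4
position: [0.5111, 0.168, 0.3604]
tool_rot: [3.141, 0.001, 2.785]
force: [1.2, 0.9, 0.2]
grip_width: 0.0513
finger_force: 0.0
clock: 2.4
position: [0.5103, 0.1695, 0.3606]
tool_rot: [-3.141, 0.0, 1.729]
force: [0.4, -0.9, 0.5]
grip_width: 0.0512
finger_force: 0.0
[0.51027491 0.16950639 0.36063544] [-3.14148526e+00  9.89428069e-05  1.72922349e+00] 0.051216223115264026 [-0.68988539  0.46167844  0.35051082  1.88959542 -0.20946975  0.82600966
 -0.07198994]
shift cm (tool axes now) [ 0.06 -0.02  0.07]
turn rotvec [-0.    -0.     0.008]  shift after turn [ 0.06 -0.02  0.07]
```

View pics/w1.png

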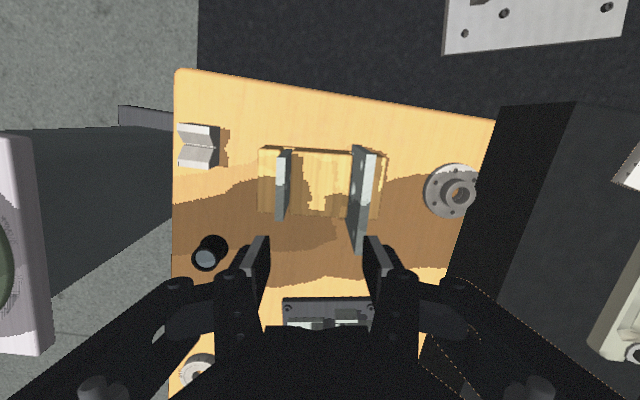

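```bash
cat > m.py <<'E'
from h import *
import sys
f=pickle.load(open(sys.argv[1],'rb'));C=cloud(f)
for nm,box,zt in [('wide',(.51,.60,.08,.24),.107),('narrow',(.43,.51,.08,.24),.087)]:
    m=(f['depth']>0)&(C[...,0]>box[0])&(C[...,0]<box[1])&(C[...,1]>box[2])&(C[...,1]<box[3])&(abs(C[...,2]-zt)<.006)
    v,u=np.nonzero(m);P=onz(f,np.c_[u,v],zt)[:,:2]
    if len(P)<10: print(nm,len(P));continue
    r=cv2.minAreaRect((P*1000).astype(np.float32));print(nm,len(P),P.mean(0),np.median(C[m][:,2]),r)
    h=np.percentile(C[m][:,2],[5,25,75,95]);print(h)
E
python3 m.py w1.pkl; python3 m.py top.pkl
```

```text
wide 1081 [0.54966726 0.17763094] 0.10777511370351314 ((550.0928955078125, 173.70289611816406), (10.009966850280762, 91.05760955810547), 4.326557159423828)
[0.1032723  0.10717136 0.10822334 0.10888736]
narrow 619 [0.47562762 0.17277503] 0.08782993040567863 ((475.7004089355469, 171.94358825683594), (8.693378448486328, 60.89038848876953), 4.945648193359375)
[0.08446288 0.08728035 0.0882529  0.08895828]
wide 113 [0.55025058 0.17098725] 0.10599120289431263 ((549.9757080078125, 170.1451416015625), (9.67184829711914, 90.26292419433594), 5.317959785461426)
[0.10273156 0.10449164 0.10712266 0.10930236]
narrow 69 [0.47458968 0.16819257] 0.08560276254860555 ((474.5085144042969, 167.74923706054688), (8.107608795166016, 60.539581298828125), 1.5925112962722778)
[0.0824116  0.08456257 0.08704196 0.08857758]
```

```bash
python3 - <<'E'
from h import *
go([.55,-.06,.36],[np.pi,0,1.73])
E
```

```text
shift cm (tool axes now) [-23.28   0.32   0.07]
turn rotvec [-0.    -0.    -0.002]  shift after turn [-23.28   0.28   0.07]
```

```bash
python3 -m creep '[[[0.2,-5.8,0,0,0,0,0],[0.2,-5.8,0,0,0,0,0],[0.2,-5.8,0,0,0,0,0],[0.2,-5.8,0,0,0,0,0],[0.2,0,0,0,0,0,0],[0.2,0,0,0,0,0,0]]]'
python3 - <<'E'
from h import *
f=grab('wrist');pickle.dump(f,open('w2.pkl','wb'));cv2.imwrite('pics/w2.png',f['image']);s=f['s'];print(s['position'],s['tool_rot'])
C=cloud(f)
for zt,t in [(.062,.004),(.050,.004),(.034,.003),(.012,.004)]:
    m=(f['depth']>0)&(C[...,0]>.44)&(C[...,0]<.68)&(C[...,1]>-.16)&(C[...,1]<.05)&(abs(C[...,2]-zt)<t)
    v,u=np.nonzero(m);P=onz(f,np.c_[u,v],zt)[:,:2]
    print(zt,len(P),P.mean(0),cv2.minAreaRect((P*1000).astype(np.float32)),np.median(C[m][:,2]))
E
```

```text
clock: 3.2
position: [0.5458, -0.0598, 0.3606]
tool_rot: [-3.141, -0.0, 1.726]
force: [1.0, 1.3, 0.1]
grip_width: 0.0508
finger_force: 0.0
[ 0.54584565 -0.05983488  0.36058932] [-3.14141796e+00 -4.81655624e-04  1.72588015e+00]
0.062 3605 [ 0.56731086 -0.05219496] ((569.0777587890625, -54.61530303955078), (60.92380905151367, 96.41888427734375), 9.437167167663574) 0.06278201638366665
0.05 245 [ 0.57679421 -0.04465306] ((568.889404296875, -53.9415283203125), (73.17747497558594, 95.6606216430664), 8.635104179382324) 0.05013149799196365
0.034 799 [ 0.57651619 -0.04546466] ((577.945556640625, -47.9022216796875), (92.22483825683594, 103.25897216796875), 47.70513916015625) 0.03444686102830152
0.012 4527 [ 0.56394152 -0.03989918] ((563.6238403320312, -55.218177795410156), (128.73773193359375, 130.14312744140625), 9.910369873046875) 0.01289754944504845
```

View pics/w2.png

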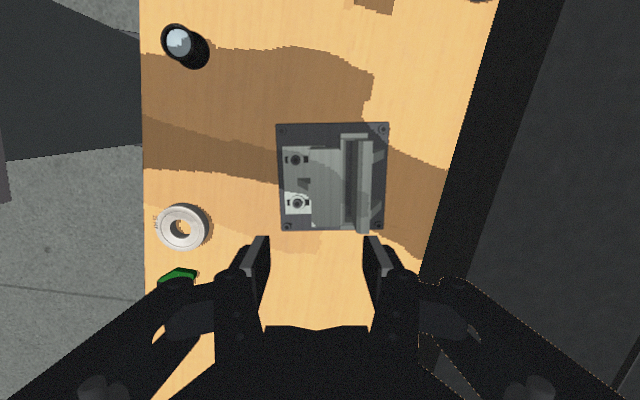

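```bash
cat > fx.py <<'E'
from h import *
import sys
f=pickle.load(open(sys.argv[1],'rb'));C=cloud(f)
m=(f['depth']>0)&(C[...,0]>.44)&(C[...,0]<.68)&(C[...,1]>-.16)&(C[...,1]<.05)&(abs(C[...,2]-.062)<.004)
v,u=np.nonzero(m);P=onz(f,np.c_[u,v],.062)[:,:2]
n,L=cv2.connectedComponents(m.astype(np.uint8))
for i in range(1,n):
    k=L[v,u]==i
    if k.sum()>150: print(k.sum(),cv2.minAreaRect((P[k]*1000).astype(np.float32)))
for th in [9.4]:
    a=np.radians(th);B=np.array([[np.cos(a),-np.sin(a)],[np.sin(a),np.cos(a)]]);o=np.array([.5814,-.0522])
    Q=(P-o)@B*1000
    # per-y-slice edges
    for lo in range(-45,45,15):
        q=Q[(Q[:,1]>lo)&(Q[:,1]<lo+15),0]; b=q[q>2]; j=q[q<-2]
        print(lo,'back',np.round([b.min(),b.max()],1),'jaw max',np.round(j.max(),1), len(j))
    b=Q[Q[:,0]>2];j=Q[Q[:,0]<-2];print('back y',b[:,1].min(),b[:,1].max(),'jaw y',j[:,1].min(),j[:,1].max())
np.save('Q.npy',Q)
E
python3 fx.py w2.pkl
```

```text
1302 ((592.0411987304688, -50.79842758178711), (14.366768836975098, 96.41888427734375), 9.437167167663574)
2303 ((553.9382934570312, -56.28644561767578), (30.069536209106445, 80.80770111083984), 9.779667854309082)
-45 back [ 4.5 17.5] jaw max -13.0 260
-30 back [ 4.1 17.9] jaw max -13.1 388
-15 back [ 3.9 17.7] jaw max -13.3 426
0 back [ 4.1 17.6] jaw max -13.5 420
15 back [ 3.7 17.5] jaw max -13.7 459
30 back [ 3.5 17.9] jaw max -12.9 350
back y -48.5601764912661 47.849878130374975 jaw y -40.04727058160692 40.763998271958684
```

```bash
python3 - <<'E'
from h import *
p,r=grasp([.550,.1725,.085],1.65);go(p+[0,0,.1],r);go(p,r)
E
```

```text
shift cm (tool axes now) [22.82  4.01  2.07]
turn rotvec [-0.    -0.001  0.077]  shift after turn [23.06  2.24  2.06]
shift cm (tool axes now) [22.81  4.01 12.07]
turn rotvec [-0.    -0.001  0.077]  shift after turn [23.06  2.24 12.06]
```

```bash
python3 -m creep '[[[0.2,5.7,1,0,0,0,0],[0.2,5.7,1,0,0,0,0],[0.2,5.7,1,1,0,0,0],[0.2,5.7,1,1.1,0,0,0],[0.2,0,0,0,0,0,0.077],[0.2,0,0,0,0,0,0],[0.2,0,0,0,0,0,0]]]'
python3 - <<'E'
from h import *
f=grab('wrist');pickle.dump(f,open('w3.pkl','wb'))
p,r=grasp([.550,.1725,.085],1.65);go(p,r)
E
python3 m.py w3.pkl
```

```text
clock: 4.12
position: [0.5503, 0.1715, 0.3399]
tool_rot: [3.141, 0.0, 1.65]
force: [-0.2, 0.4, 0.5]
grip_width: 0.0513
finger_force: 0.0
shift cm (tool axes now) [ 0.12 -0.03  9.99]
turn rotvec [ 0.    -0.    -0.001]  shift after turn [ 0.13 -0.03  9.99]
wide 1163 [0.55042895 0.17592622] 0.10787847046840313 ((550.5355224609375, 174.05360412597656), (8.0277681350708, 90.51058959960938), 4.937075138092041)
[0.10679478 0.10742593 0.10827695 0.10884829]
narrow 838 [0.47614607 0.17331698] 0.08764704051138998 ((476.3626403808594, 172.23284912109375), (10.314534187316895, 60.34445571899414), 4.966915607452393)
[0.08263014 0.08695313 0.08812183 0.08883959]
```

```bash
python3 -m creep '[[[0.2,0.25,0,2.5,0,0,0.007],[0.2,0,0,2.5,0,0,0],[0.2,0,0,2.5,0,0,0],[0.2,0,0,2.5,0,0,0],[0.2,0,0,0,0,0,0],[-0.6,0,0,0,0,0,0],[-1,0,0,0,0,0,0],[-1,0,0,0,0,0,0],[-1,0,0,0,0,0,0],[-1,0,0,0,0,0,0]]]' 60
```

```text
clock: 5.42
position: [0.5507, 0.1742, 0.2408]
tool_rot: [3.14, -0.001, 1.641]
force: [-0.4, 0.2, 7.4]
grip_width: 0.0075
finger_force: 58.9
```

```bash
python3 -m creep '[[[-1,0,0,-1,0,0,0],[-1,0,0,-2,0,0,0],[-1,0,0,-2.5,0,0,0],[-1,0,0,-3,0,0,0],[-1,0,0,-2.5,0,0,0],[-1,0,0,0,0,0,0],[-1,0,0,0,0,0,0]]]'
python3 - <<'E'
from h import *
f=grab('wrist');pickle.dump(f,open('w4.pkl','wb'));s=f['s'];C=cloud(f)
A=R.from_euler('xyz',s['tool_rot']);T=A.inv().apply((C-s['position']).reshape(-1,3)).reshape(C.shape)
print(s['position'],s['tool_rot'],s['force'],s['grip_width'])
m=(f['depth']>0)&(abs(T[...,0])<.06)&(abs(T[...,1])<.012)&(T[...,2]>.11)&(T[...,2]<.145)
P=T[m]*1000
if len(P): 
    print(len(P),np.percentile(P[:,2],[2,10,50,90]),P.min(0),P.max(0))
    print(cv2.minAreaRect(P[:,:2].astype(np.float32)))
cv2.imwrite('pics/w4.png',f['image'])
go(*grasp([.581,-.052,.165],1.7384))
E
```

```text
clock: 6.3
position: [0.5499, 0.1741, 0.3491]
tool_rot: [-3.141, 0.0, 1.641]
force: [0.6, -0.8, -5.0]
grip_width: 0.0073
finger_force: 59.1
[0.5499107  0.17410704 0.34911055] [-3.14076495e+00  1.28632697e-04  1.64093921e+00] [ 0.58548435 -0.78334962 -4.98721814] 0.007310760349759222
4852 [115.08085877 121.3296642  132.80724956 135.54477961] [-21.37340468 -11.99799314 110.63638372] [ 45.19163041  11.99980802 144.86834594]
((11.934261322021484, 0.0072116851806640625), (23.986032485961914, 66.49722290039062), 88.85047149658203)
shift cm (tool axes now) [-22.77   1.52   2.89]
turn rotvec [-0.001  0.    -0.098]  shift after turn [-22.81  -0.71   2.88]
```

View pics/w4.png

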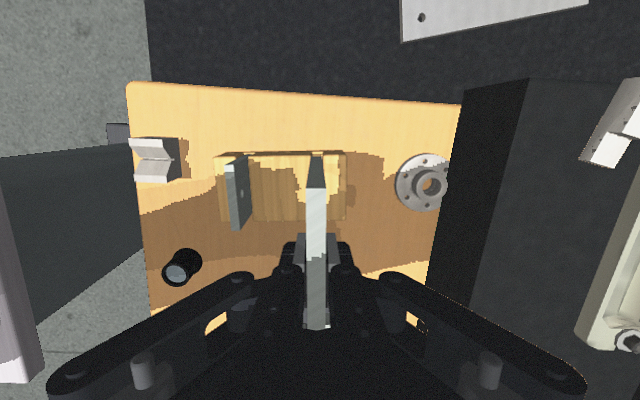

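```bash
python3 - <<'E'
from h import *
f=pickle.load(open('w4.pkl','rb'));s=f['s'];A=R.from_euler('xyz',s['tool_rot'])
g=f['image'].mean(2)
for v in [188,192,200,210,220,230,300,315]:
    row=g[v,290:345]; k=np.nonzero(row>135)[0]
    l,r=k.min()+290-.5,k.max()+290+.5
    W=onz(f,[(l,v),(r,v)],s['position'][2]-.1335)
    print(v,l,r,np.round(A.inv().apply(W-s['position'])*1000,1)[:,:2].ravel(), row[::6].astype(int))
E
```

```text
188 298.5 344.5 [44.8 -7.  44.8 10.8] [127 116 207 169 170 169 199 206 140 147]
192 294.5 337.5 [43.2 -8.6 43.2  8.1] [130 179 202 219 218 212 215 207 126 124]
200 297.5 329.5 [39.9 -7.5 39.9  5. ] [132 119 203 210 216 217 215 126 127 123]
210 304.5 326.5 [35.8 -4.8 35.8  3.9] [131 119 122 219 217 212 161 129 122 120]
220 304.5 326.5 [31.6 -4.9 31.6  3.9] [121 114 111 215 212 215 154 109 117 121]
230 305.5 325.5 [27.3 -4.5 27.3  3.6] [112 111 112 216 217 213 135 108 113 128]Traceback (most recent call last):
  File "<stdin>", line 6, in <module>
    return umr_minimum(a, axis, None, out, keepdims, initial, where)
ValueError: zero-size array to reduction operation minimum which has no identity
```

```bash
python3 -m creep '[[[-1,-3,0.2,0,0,0,0],[-1,-5,0.3,0,0,0,0],[-1,-5,0.3,0,0,0,0],[-1,-5,0.4,0,0,0,0],[-1,-4.8,0.3,0,0,0,-0.05],[-1,0,0,1,0,0,-0.048],[-1,0,0,2.5,0,0,0],[-1,0,0,0,0,0,0],[-1,0,0,0,0,0,0]]]'
python3 - <<'E'
from h import *
f=grab('wrist');pickle.dump(f,open('w5.pkl','wb'));s=f['s'];print(s['position'],s['tool_rot'],s['force'])
go(*grasp([.581,-.052,.155],1.7384))
C=cloud(f);a=.1676;B=np.array([[np.cos(a),-np.sin(a)],[np.sin(a),np.cos(a)]])
m=(f['depth']>0)&(C[...,0]>.44)&(C[...,0]<.68)&(C[...,1]>-.16)&(C[...,1]<.05)&(abs(C[...,2]-.062)<.003)
v,u=np.nonzero(m);Q=(onz(f,np.c_[u,v],.062)[:,:2]-[.581,-.052])@B*1000
for lo in range(-45,50,10):
    q=Q[(Q[:,1]>lo)&(Q[:,1]<lo+10),0]; b=q[q>2];j=q[q<-2]
    print(lo,[np.round([x.min(),x.max()],1) for x in (b,j) if len(x)>8])
b=Q[Q[:,0]>3];j=Q[Q[:,0]<-14]
print(b[:,1].max(),j[:,1].max())
cv2.imwrite('pics/w5.png',f['image'])
E
```

```text
clock: 7.48
position: [0.5813, -0.0523, 0.3149]
tool_rot: [-3.141, 0.0, 1.739]
force: [0.1, -0.8, -3.7]
grip_width: 0.0072
finger_force: 59.0
[ 0.58127637 -0.05232578  0.31492392] [-3.14128448e+00  1.43429158e-04  1.73864662e+00] [ 0.07387796 -0.82449612 -3.71080514]
shift cm (tool axes now) [ 0.03 -0.03  0.53]
turn rotvec [0. 0. 0.]  shift after turn [ 0.03 -0.03  0.53]
-45 [array([-41.9, -27.6])]
-35 [array([ 8.6, 18.2]), array([-42.4, -12.4])]
-25 [array([ 8.5, 18.2]), array([-42. , -12.3])]
-15 [array([ 8.4, 18. ]), array([-42.4, -12.1])]
-5 [array([ 8.3, 17.8]), array([-42.5, -12.8])]
5 [array([ 8.2, 17.6]), array([-42.3, -12.6])]
15 [array([ 6.5, 18.1]), array([-42.5, -12.5])]
25 [array([ 4.8, 18. ]), array([-42.6, -12.3])]
35 [array([ 4.7, 17.8]), array([-42.3, -12.2])]
45 [array([ 4.7, 17.6])]
47.4957470563236 40.346011075034724
```

View pics/w5.png

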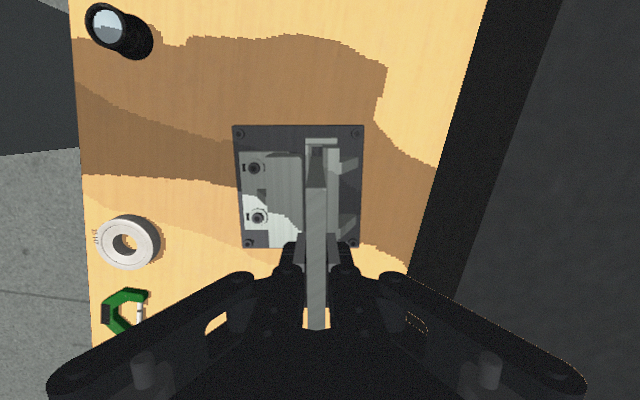

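```bash
python3 -m creep '[[[-1,0,0,1.5,0,0,0],[-1,0,0,1.5,0,0,0],[-1,0,0,1,0,0,0],[-1,0,0,0,0,0,0]]]'; python3 -m creep '[[[-1,0,0,0.5,0,0,0],[-1,0,0,0.5,0,0,0],[-1,0,0,0.5,0,0,0],[-1,0,0,0,0,0,0]]]'
```

```text
clock: 8.02
position: [0.5809, -0.0523, 0.2737]
tool_rot: [-3.14, -0.0, 1.739]
force: [-0.5, -0.8, -2.8]
grip_width: 0.0076
finger_force: 58.9
clock: 8.52
position: [0.5811, -0.0523, 0.2594]
tool_rot: [-3.141, -0.0, 1.739]
force: [0.6, 0.0, -3.7]
grip_width: 0.0072
finger_force: 59.1
```

```bash
python3 -m creep '[[[-1,0,0,0.5,0,0,0],[-1,0,0,0.5,0,0,0],[-1,0,0,0.4,0,0,0],[-1,0,0,0,0,0,0]]]'; python3 -m creep '[[[-1,0,0,0.2,0,0,0],[-1,0,0,0.1,0,0,0],[-1,0,0,0,0,0,0]]]'
```

```text
clock: 9.02
position: [0.5811, -0.0523, 0.2454]
tool_rot: [-3.141, -0.0, 1.739]
force: [0.1, -0.4, -3.7]
grip_width: 0.0071
finger_force: 59.1
clock: 9.4
position: [0.5812, -0.0523, 0.2427]
tool_rot: [3.142, 0.0, 1.739]
force: [-0.3, 0.9, -3.5]
grip_width: 0.007
finger_force: 59.1
```

```bash
python3 -m creep '[[[-1,0,0,0.1,0,0,0],[-1,0,0,0.1,0,0,0],[-1,0,0,0,0,0,0]]]'; python3 -m creep '[[[-1,0,0,0.1,0,0,0],[-1,0,0,0.1,0,0,0],[-1,0,0,0,0,0,0]]]'
```

```text
clock: 9.78
position: [0.5812, -0.0523, 0.2408]
tool_rot: [3.141, 0.0, 1.739]
force: [0.9, 0.6, -2.3]
grip_width: 0.0072
finger_force: 59.4
clock: 10.15
position: [0.5815, -0.0524, 0.2407]
tool_rot: [3.14, -0.0, 1.739]
force: [-9.6, 1.7, 37.3]
grip_width: 0.0074
finger_force: 65.2
```

```bash
python3 -m creep '[[[-1,0,0,-0.1,0,0,0],[-0.7,0,0,0,0,0,0],[-0.3,0,0,0,0,0,0],[0,0,0,0,0,0,0],[0.2,0,0,0,0,0,0],[0.2,0,0,0,0,0,0],[0.2,0,0,-2,0,0,0],[0.2,0,0,-5,0,0,0],[0.2,0,0,-5,0,0,0],[0.2,0,0,0,0,0,0],[0.2,0,0,0,0,0,0]]]'
python3 - <<'E'
from h import *
f=grab('wrist');pickle.dump(f,open('w6.pkl','wb'));s=f['s'];print(s['position'],s['tool_rot'],s['force'])
C=cloud(f);a=.1676;B=np.array([[np.cos(a),-np.sin(a)],[np.sin(a),np.cos(a)]])
for zt in (.107,.062):
    m=(f['depth']>0)&(C[...,0]>.44)&(C[...,0]<.68)&(C[...,1]>-.16)&(C[...,1]<.05)&(abs(C[...,2]-zt)<.003)
    v,u=np.nonzero(m);Q=(onz(f,np.c_[u,v],zt)[:,:2]-[.581,-.052])@B*1000
    print(zt,len(Q),np.median(C[m][:,2]),cv2.minAreaRect(Q.astype(np.float32)))
    for lo in range(-45,50,10):
        q=Q[(Q[:,1]>lo)&(Q[:,1]<lo+10),0]
        if zt<.1:
            b=q[q>2];j=q[q<-2]
            print(lo,[np.round([x.min(),x.max()],1) for x in (b,j) if len(x)>8])
        elif len(q)>5:print(lo,q.min(),q.max())
go([.58,-.34,.36],[np.pi,0,.2])
E
```

```text
clock: 11.52
position: [0.581, -0.0522, 0.3595]
tool_rot: [-3.142, -0.0, 1.739]
force: [-1.1, -1.0, -0.7]
grip_width: 0.0512
finger_force: 0.0
[ 0.58100126 -0.05215332  0.35948347] [-3.14151884e+00 -2.06321144e-04  1.73898237e+00] [-1.09940542 -0.98904552 -0.66850452]
0.107 949 0.10790430152235941 ((0.01800394058227539, -0.5490531921386719), (90.43388366699219, 7.457543849945068), 89.72977447509766)
-45 -3.916449887285372 3.218511612075413
-35 -3.866873271592736 3.1831348181915793
-25 -3.822685914081658 3.151564336039862
-15 -3.7750229396720476 3.117467916398485
-5 -3.72832042677616 3.084014422592034
5 -3.6825510629263003 3.0511858096947173
15 -3.633654309808181 3.8360079042457316
25 -3.5897525342159473 3.8062569553353733
35 -3.542834403301452 3.7623740918916075
0.062 3526 0.06285398920302585 ((-12.222461700439453, -0.7226638793945312), (60.55284881591797, 95.41934967041016), 0.1738898754119873)
-45 [array([ 4.9, 17.5]), array([-42.1, -12.8])]
-35 [array([ 4.8, 17.3]), array([-41.9, -12.7])]
-25 [array([ 5.8, 18.1]), array([-42.4, -12.6])]
-15 [array([ 5.7, 18. ]), array([-42.1, -12.4])]
-5 [array([ 5.7, 17.8]), array([-42.5, -12.3])]
5 [array([ 5.6, 17.7]), array([-42.2, -12.3])]
15 [array([ 5.6, 17.5]), array([-42.6, -13. ])]
25 [array([ 5.5, 17.3]), array([-42.3, -12.9])]
35 [array([ 2.6, 17.1]), array([-41.9,  -2.2])]
45 [array([ 5.4, 17.9])]
shift cm (tool axes now) [-28.36  -4.91  -0.11]
turn rotvec [-1.000e-03  1.000e-03  1.539e+00]  shift after turn [-5.81 28.19 -0.11]
```

```bash
python3 -m creep '[[[0.2,-5.8,-1,0,0,0,0],[0.2,-5.8,-1,0,0,0,0],[0.2,-5.8,-0.6,0,0,0,0],[0.2,-5.8,-0.6,0,0,0,0],[0.2,-5.8,-0.6,0,0,0,0]]]';python3 -m creep '[[[-0.1,0,0,0,0,0,0.175],[-0.1,0,0,0,0,0,0.175],[-0.1,0,0,0,0,0,0.175],[-0.1,0,0,0,0,0,0.175],[-0.1,0,0,0,0,0,0.175],[-0.1,0,0,0,0,0,0.175],[-0.1,0,0,0,0,0,0.175],[-0.1,0,0,0,0,0,0.175],[-0.1,0,0,0,0,0,0.175],[-0.1,0,0,0,0,0,0.165],[-0.1,0,0,0,0,0,0],[-0.1,0,0,0,0,0,0]]]'
cat > ga.py <<'E'
from h import *
import sys
f=grab('wrist');pickle.dump(f,open(sys.argv[1]+'.pkl','wb'));s=f['s'];print(s['position'],s['tool_rot'],s['grip_width'])
C=cloud(f);box=(f['depth']>0)&(C[...,0]>.45)&(C[...,0]<.72)&(C[...,1]>-.42)&(C[...,1]<-.28)
g=f['image'].astype(int)
m=box&(g.max(2)<95)&(C[...,2]>.015)&(C[...,2]<.03)
v,u=np.nonzero(m);P=onz(f,np.c_[u,v],.022)[:,:2]*1000
n,L,st,_=cv2.connectedComponentsWithStats(m.astype(np.uint8));i=1+st[1:,4].argmax();k=L[v,u]==i
r=cv2.minAreaRect(P[k].astype(np.float32));print('handle',k.sum(),r)
m2=box&(C[...,2]>.012)&(C[...,2]<.03)
v,u=np.nonzero(m2);P=onz(f,np.c_[u,v],.019)[:,:2]*1000
n,L,st,_=cv2.connectedComponentsWithStats(m2.astype(np.uint8));i=1+st[1:,4].argmax();P=P[L[v,u]==i]
print('all',len(P),cv2.minAreaRect(P.astype(np.float32)),P.min(0),P.max(0))
for x in range(470,690,15):
    q=P[(P[:,0]>x)&(P[:,0]<x+15)]
    if len(q)>3: print(x,len(q),np.round([q[:,1].min(),q[:,1].max(),(q[:,1].min()+q[:,1].max())/2],1))
cv2.imwrite(f'pics/{sys.argv[1]}.png',f['image'])
E
python3 ga.py w7
```

```text
clock: 12.2
position: [0.592, -0.3464, 0.3582]
tool_rot: [-3.14, -0.001, 1.739]
force: [1.8, -0.2, -0.3]
grip_width: 0.0512
finger_force: 0.0
clock: 13.7
position: [0.5921, -0.3446, 0.359]
tool_rot: [-3.141, 0.001, 0.002]
force: [0.2, -0.5, 0.7]
grip_width: 0.0383
finger_force: 0.0
[ 0.59211472 -0.34457004  0.35896012] [-3.14143180e+00  1.11335766e-03  2.49342335e-03] 0.03832677386844768
handle 699 ((536.358154296875, -350.6658020019531), (69.40419006347656, 14.606264114379883), 0.01431522611528635)
all 1302 ((584.8775634765625, -350.17193603515625), (15.978108406066895, 169.60206604003906), 89.95724487304688) [ 500.08242078 -358.10882749] [ 669.67721938 -342.11957633]
500 143 [-357.  -342.1 -349.6]
515 166 [-358.1 -342.1 -350.1]
530 153 [-357.9 -342.1 -350. ]
545 167 [-357.7 -342.2 -349.9]
560 149 [-357.6 -342.2 -349.9]
575 114 [-355.  -345.7 -350.3]
590 104 [-354.9 -346.8 -350.8]
605 90 [-354.7 -346.7 -350.7]
620 79 [-353.4 -347.8 -350.6]
635 69 [-353.3 -348.8 -351. ]
650 54 [-353.1 -348.8 -351. ]
665 14 [-351.9 -349.8 -350.8]
```

View pics/w7.png

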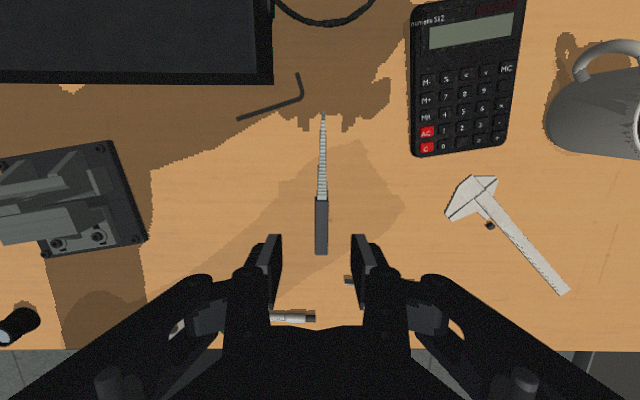

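```bash
python3 - <<'E'
from h import *
go([.539,-.3507,.176],[np.pi,0,-.003])
E
python3 -m creep '[[[-0.1,-2.7,0.3,0,0,0,0],[-0.1,-2.7,0.3,2,0,0,0],[-0.1,0,0,5,0,0,0],[-0.1,0,0,5,0,0,0],[-0.1,0,0,3,0,0,0],[-0.1,0,0,1.5,0,0,0],[-0.1,0,0,0,0,0,0],[-0.1,0,0,0,0,0,0]]]'
python3 - <<'E'
from h import *
go([.539,-.3507,.176],[np.pi,0,-.003])
E
```

```text
shift cm (tool axes now) [-5.3   0.6  18.33]
turn rotvec [-0.     0.001  0.005]  shift after turn [-5.31  0.62 18.33]
clock: 14.75
position: [0.5385, -0.3508, 0.196]
tool_rot: [3.141, -0.001, -0.001]
force: [0.3, -0.0, -0.3]
grip_width: 0.0385
finger_force: 0.0
shift cm (tool axes now) [ 0.05 -0.02  2.  ]
turn rotvec [ 0.001 -0.001  0.002]  shift after turn [ 0.05 -0.01  2.  ]
```

```bash
python3 -m creep '[[[-0.1,0,0,1,0,0,0],[-0.1,0,0,1,0,0,0],[-0.1,0,0,0,0,0,0],[-0.5,0,0,0,0,0,0],[-1,0,0,0,0,0,0],[-1,0,0,0,0,0,0],[-1,0,0,0,0,0,0],[-1,0,0,0,0,0,0]]]' 60
```

```text
clock: 15.75
position: [0.5382, -0.3507, 0.1751]
tool_rot: [3.141, -0.0, -0.001]
force: [-0.9, 0.0, 6.1]
grip_width: 0.0146
finger_force: 59.5
```

```bash
python3 -m creep '[[[-1,0,0,-1,0,0,0],[-1,0,0,-3,0,0,0],[-1,0,0,-4,0,0,0],[-1,0,0,-4,0,0,0],[-1,0,0,0,0,0,0]]]'; python3 -m creep '[[[-1,0,0,0,0,0,-0.17],[-1,0,0,0,0,0,-0.175],[-1,0,0,0,0,0,-0.175],[-1,0,0,0,0,0,-0.175],[-1,0,0,0,0,0,-0.175],[-1,0,0,0,0,0,-0.175],[-1,0,0,0,0,0,-0.175],[-1,0,0,0,0,0,-0.175],[-1,0,0,0,0,0,-0.175],[-1,0,0,0,0,0,-0.17],[-1,0,0,0,0,0,0],[-1,0,0,0,0,0,0]]]'
python3 - <<'E'
from h import *
s=bot.observe();print(s['position'],s['tool_rot'],s['qpos'])
go([.6053,-.2426,.26],[np.pi,0,1.7384])
E
```

```text
clock: 16.38
position: [0.5385, -0.351, 0.2979]
tool_rot: [3.14, -0.004, -0.001]
force: [-0.1, 0.7, -2.8]
grip_width: 0.015
finger_force: 58.8
clock: 17.88
position: [0.5381, -0.3505, 0.2944]
tool_rot: [-3.141, -0.0, 1.735]
force: [-0.9, -0.2, -1.0]
grip_width: 0.0145
finger_force: 58.7
[ 0.53807007 -0.35046242  0.29440074] [-3.14121903e+00 -4.11100115e-04  1.73473890e+00] [ 0.29214708  0.69783083  0.29829506  1.65438858 -0.25913626  0.82901237
  0.86479231]
shift cm (tool axes now) [9.54 8.39 3.44]
turn rotvec [-0.    -0.    -0.004]  shift after turn [9.51 8.43 3.44]
```

```bash
python3 -m creep '[[[-1,3,2.8,0,0,0,-0.004],[-1,3.2,2.8,1,0,0,0],[-1,3.3,2.8,2.4,0,0,0],[-1,0,0,0,0,0,0],[-1,0,0,0,0,0,0],[-1,0,0,0,0,0,0]]]'
cat > gt.py <<'E'
from h import *
import sys
f=grab('wrist');pickle.dump(f,open(sys.argv[1]+'.pkl','wb'));s=f['s'];print(s['position'],s['tool_rot'],s['force'])
C=cloud(f);A=R.from_euler('xyz',s['tool_rot']);T=A.inv().apply((C-s['position']).reshape(-1,3)).reshape(C.shape)*1000
m=(f['depth']>0)&(abs(T[...,1])<12)&(T[...,0]>15)&(T[...,0]<140)&(T[...,2]>145)&(T[...,2]<172)
v,u=np.nonzero(m)
def tool(uv,zt): return A.inv().apply(onz(f,uv,s['position'][2]-zt)-s['position'])*1000
P=tool(np.c_[u,v],.156) # blade top edge z 19: 3 below handle top
for x in range(20,140,10):
    k=(P[:,0]>x)&(P[:,0]<x+10);q=P[k]
    if len(q)>3: print(x,len(q),np.round([q[:,1].min(),q[:,1].max(),(q[:,1].min()+q[:,1].max())/2,np.median(T[v[k],u[k],2])],1))
print('tip x',P[:,0].max())
a=.1676;B=np.array([[np.cos(a),-np.sin(a)],[np.sin(a),np.cos(a)]])
for zt in (.107,.062):
    m=(f['depth']>0)&(C[...,0]>.44)&(C[...,0]<.68)&(C[...,1]>-.103)&(C[...,1]<.05)&(abs(C[...,2]-zt)<.003)
    v,u=np.nonzero(m);Q=(onz(f,np.c_[u,v],zt)[:,:2]-[.581,-.052])@B*1000
    for lo in range(-45,50,15):
        q=Q[(Q[:,1]>lo)&(Q[:,1]<lo+15),0]
        print(zt,lo,[np.round([x.min(),x.max()],1) for x in ((q,) if zt>.1 else (q[q>2],q[q<-5])) if len(x)>8])
    j=Q[Q[:,0]<-14]; 
    if len(j): print('jaw y',j[:,1].min(),j[:,1].max())
cv2.imwrite(f'pics/{sys.argv[1]}.png',f['image'])
E
python3 gt.py w8
```

```text
clock: 18.62
position: [0.6044, -0.2438, 0.2612]
tool_rot: [3.141, 0.001, 1.74]
force: [0.4, -0.7, -0.9]
grip_width: 0.0147
finger_force: 58.7
[ 0.60436484 -0.24383216  0.26119975] [3.14137926e+00 8.61011059e-04 1.74028288e+00] [ 0.39417121 -0.65970882 -0.91703496]
20 642 [ -8.6   7.6  -0.5 152.3]
30 574 [ -8.4   7.4  -0.5 155.1]
40 459 [ -5.4   4.9  -0.2 155.3]
50 450 [ -5.3   4.4  -0.4 155.3]
60 457 [ -4.7   3.8  -0.4 155.3]
70 423 [ -4.1   3.7  -0.2 155.3]
80 408 [ -4.    3.2  -0.4 155.3]
90 398 [ -3.5   2.8  -0.4 155.3]
100 377 [ -3.    2.7  -0.2 155.3]
110 179 [-2.500e+00  2.200e+00 -1.000e-01  1.554e+02]
tip x 115.0024207387553Traceback (most recent call last):
  File "gt.py", line 16, in <module>
    v,u=np.nonzero(m);Q=(onz(f,np.c_[u,v],zt)[:,:2]-[.581,-.052])@B*1000
                         ~~~^^^^^^^^^^^^^^^^^
  File "h.py", line 19, in onz
    o,r=rays(f,uv);return o+r*((z-o[2])/r[:,2])[:,None]
        ~~~~^^^^^^
  File "h.py", line 16, in rays
    p=cv2.undistortPoints(uv,k,d)[:,0]
      ~~~~~~~~~~~~~~~~~~~^^^^^^^^
cv2.error: OpenCV(4.12.0) /io/opencv/modules/calib3d/src/undistort.dispatch.cpp:347: error: (-215:Assertion failed) CV_IS_MAT(_src) && CV_IS_MAT(_dst) && (_src->rows == 1 || _src->cols == 1) && (_dst->rows == 1 || _dst->cols == 1) && _src->cols + _src->rows - 1 == _dst->rows + _dst->cols - 1 && (CV_MAT_TYPE(_src->type) == CV_32FC2 || CV_MAT_TYPE(_src->type) == CV_64FC2) && (CV_MAT_TYPE(_dst->type) == CV_32FC2 || CV_MAT_TYPE(_dst->type) == CV_64FC2) in function 'cvUndistortPointsInternal'
```

```bash
python3 - <<'E'
from h import *
a=.1676;B=np.array([[np.cos(a),-np.sin(a)],[np.sin(a),np.cos(a)]])
for n in ('w2','w5','w6'):
    f=pickle.load(open(n+'.pkl','rb'));C=cloud(f)
    W=(C[...,:2]-[.581,-.052])@B*1000
    hi=(f['depth']>0)&(abs(C[...,2]-.062)<.0035)&(abs(W[...,1])<60)&(W[...,0]>-60)&(W[...,0]<40)
    for nm,sel,fn in [('back far',W[...,0]>3,max),('jaw face',(W[...,0]<-5),max),('jaw back',(W[...,0]<-20),min)]:
        pts=[]
        for v in range(400):
            u=np.nonzero(hi[v]&sel[v])[0]
            if len(u)>3: pts.append((fn(u)+(.5 if fn is max else -.5),v))
        Q=(onz(f,pts,.062)[:,:2]-[.581,-.052])@B*1000
        k=abs(Q[:,1])<37;Q=Q[k]
        for _ in range(3):
            p=np.polyfit(Q[:,1],Q[:,0],1);r=Q[:,0]-np.polyval(p,Q[:,1]);Q=Q[abs(r)<max(.8,2*r.std())]
        print(n,nm,len(Q),'x at y=0 %.2f  dyaw(deg) %.2f  res %.2f'%(p[1],-np.degrees(p[0]),r.std()))
go(np.r_[np.array([.581,-.052])+B@[-.00775,-.192],.214],[np.pi,0,1.7384])
E
```

```text
w2 back far 72 x at y=0 18.10  dyaw(deg) 0.12  res 0.30
w2 jaw face 71 x at y=0 -12.55  dyaw(deg) 0.23  res 0.24
w2 jaw back 72 x at y=0 -42.39  dyaw(deg) 0.04  res 0.27
w5 back far 71 x at y=0 18.22  dyaw(deg) 0.31  res 0.24
w5 jaw face 71 x at y=0 -12.19  dyaw(deg) -0.33  res 0.64
w5 jaw back 83 x at y=0 -42.47  dyaw(deg) 0.24  res 0.25
w6 back far 71 x at y=0 18.04  dyaw(deg) 0.26  res 0.29
w6 jaw face 71 x at y=0 -12.24  dyaw(deg) 0.40  res 0.26
w6 jaw back 69 x at y=0 -42.52  dyaw(deg) 0.21  res 0.27
shift cm (tool axes now) [0.1  0.12 4.72]
turn rotvec [0.    0.001 0.002]  shift after turn [0.1  0.12 4.72]
```

```bash
cat > st.py <<'E'
from h import *
import sys
a=.1735;B=np.array([[np.cos(a),-np.sin(a)],[np.sin(a),np.cos(a)]])
s=bot.observe();q=B.T@(s['position'][:2]-[.581,-.052])*1000;A=R.from_euler('xyz',s['tool_rot']).as_matrix()
print('t %.2f fixture x %.2f tip-depth past mouth %.2f z %.4f yaw err %.4f tilt %s'%(s['clock'],q[0],q[1]+132+40,s['position'][2],s['tool_rot'][2]-1.5708-a,np.round(A[:2,2],4)))
print('force fixture',np.round(B.T@s['force'][:2],1),round(s['force'][2],1),'moment',np.round(s['moment'],2),s['grip_width'])
if len(sys.argv)>1: go(np.r_[np.array([.581,-.052])+B@[-.00775,-.172+float(sys.argv[1])/1000],.214],[np.pi,0,1.5708+a])
E
python3 st.py -20
```

```text
t 18.68 fixture x -10.06 tip-depth past mouth -20.90 z 0.2612 yaw err -0.0038 tilt [ 0.0005 -0.0006]
force fixture [-0.4 -0.1] -0.9 moment [-0.02  0.01  0.01] 0.014844040968859816
shift cm (tool axes now) [0.09 0.23 4.72]
turn rotvec [ 0.     0.001 -0.004]  shift after turn [0.09 0.23 4.72]
```

```bash
python3 -m creep '[[[-1,0,0.23,1.5,0,0,-0.004],[-1,0,0,2,0,0,0],[-1,0,0,1.2,0,0,0],[-1,0,0,0,0,0,0],[-1,0,0,0,0,0,0]]]'
python3 st.py -20
python3 - <<'E'
from h import *
f=grab('scene');c=f['image'];cv2.imwrite('pics/s2.png',cv2.resize(c[150:250,240:400],None,fx=5,fy=5,interpolation=cv2.INTER_CUBIC))
E
```

```text
clock: 19.3
position: [0.6072, -0.2424, 0.2139]
tool_rot: [3.141, 0.0, 1.747]
force: [0.2, 0.0, -1.1]
grip_width: 0.0144
finger_force: 58.8
t 19.30 fixture x -7.07 tip-depth past mouth -20.06 z 0.2139 yaw err 0.0023 tilt [ 0.0003 -0.0002]
force fixture [ 0.2 -0. ] -1.1 moment [-0.01 -0.    0.01] 0.014407715798362095
shift cm (tool axes now) [ 0.01 -0.07 -0.01]
turn rotvec [0.    0.    0.002]  shift after turn [ 0.01 -0.07 -0.01]
```

View pics/s2.png

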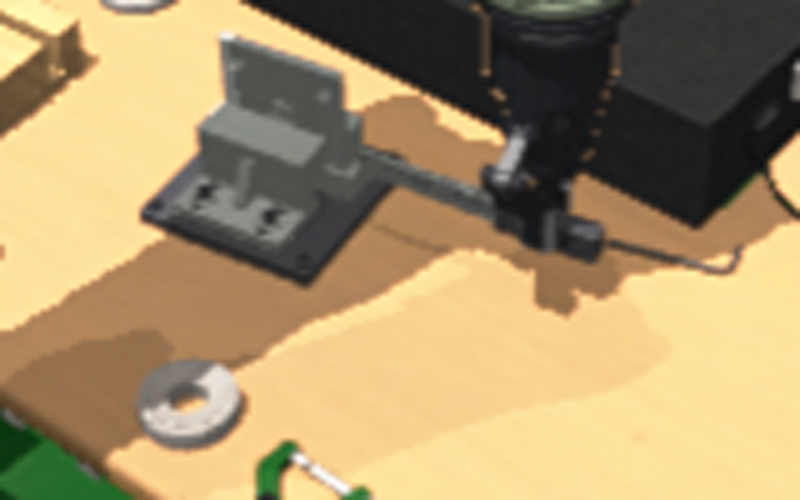

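```bash
python3 -m creep '[[[-1,0.5,-0.07,0,0,0,0.002],[-1,0.5,0,0,0,0,0],[-1,0.5,0,0,0,0,0],[-1,0.5,0,0,0,0,0],[-1,0,0,0,0,0,0]]]'; python3 st.py; python3 -m creep '[[[-1,0.5,0,0,0,0,0],[-1,0.5,0,0,0,0,0],[-1,0.5,0,0,0,0,0],[-1,0.5,0,0,0,0,0],[-1,0,0,0,0,0,0]]]'; python3 st.py 20
```

```text
clock: 19.98
position: [0.603, -0.2221, 0.2137]
tool_rot: [3.142, -0.0, 1.745]
force: [0.5, -0.0, -1.0]
grip_width: 0.0149
finger_force: 58.8
t 19.98 fixture x -7.71 tip-depth past mouth 0.63 z 0.2137 yaw err 0.0011 tilt [0.     0.0001]
force fixture [ 0.4 -0.1] -1.0 moment [-0.01 -0.02  0.02] 0.014860104874308467
clock: 20.6
position: [0.5995, -0.2024, 0.2137]
tool_rot: [3.142, -0.0, 1.745]
force: [0.2, 0.5, -1.0]
grip_width: 0.0149
finger_force: 58.8
t 20.60 fixture x -7.72 tip-depth past mouth 20.62 z 0.2137 yaw err 0.0010 tilt [-0.      0.0002]
force fixture [0.3 0.5] -1.0 moment [ 0.01 -0.02  0.05] 0.01486864530015612
shift cm (tool axes now) [-0.06 -0.   -0.03]
turn rotvec [ 0.    -0.     0.001]  shift after turn [-0.06 -0.   -0.03]
```

```bash
python3 -m creep '[[[-1,0.5,0,0,0,0,0],[-1,0.5,0,0,0,0,0],[-1,0.5,0,0,0,0,0],[-1,0.5,0,0,0,0,0],[-1,0.5,0,0,0,0,0],[-1,0,0,0,0,0,0]]]'; python3 st.py; python3 -m creep '[[[-1,0.3,0,0,0,0,0],[-1,0.3,0,0,0,0,0],[-1,0.3,0,0,0,0,0],[-1,0,0,0,0,0,0]]]'; python3 st.py
```

```text
clock: 21.35
position: [0.5952, -0.1779, 0.2137]
tool_rot: [3.142, -0.0, 1.745]
force: [0.5, -0.5, -1.7]
grip_width: 0.0146
finger_force: 58.8
t 21.35 fixture x -7.77 tip-depth past mouth 45.58 z 0.2137 yaw err 0.0010 tilt [-0.      0.0002]
force fixture [ 0.4 -0.6] -1.7 moment [-0.04 -0.06  0.02] 0.014639047723355527
clock: 21.85
position: [0.5936, -0.1692, 0.2137]
tool_rot: [-3.142, -0.0, 1.745]
force: [0.4, -0.8, -0.9]
grip_width: 0.0148
finger_force: 58.8
t 21.85 fixture x -7.83 tip-depth past mouth 54.40 z 0.2137 yaw err 0.0008 tilt [-0.      0.0001]
force fixture [ 0.2 -0.8] -0.9 moment [-0.03  0.07  0.02] 0.01481543762360891
```

```bash
for i in 1 2; do :; done; python3 -m creep '[[[-1,0.2,0,0,0,0,0],[-1,0.2,0,0,0,0,0],[-1,0.2,0,0,0,0,0],[-1,0,0,0,0,0,0]]]'; python3 st.py; python3 -m creep '[[[-1,0.2,0,0,0,0,0],[-1,0.2,0,0,0,0,0],[-1,0,0,0,0,0,0]]]'; python3 st.py
```

```text
clock: 22.35
position: [0.5925, -0.1634, 0.2137]
tool_rot: [-3.142, -0.0, 1.745]
force: [-0.5, 0.1, -0.1]
grip_width: 0.0146
finger_force: 58.8
t 22.35 fixture x -7.86 tip-depth past mouth 60.31 z 0.2137 yaw err 0.0007 tilt [-0.0001  0.0001]
force fixture [-0.4  0.1] -0.1 moment [-0.    0.   -0.03] 0.014612806992231938
clock: 22.72
position: [0.5919, -0.1594, 0.2137]
tool_rot: [3.142, -0.0, 1.745]
force: [0.1, -0.4, -1.2]
grip_width: 0.0145
finger_force: 58.8
t 22.73 fixture x -7.81 tip-depth past mouth 64.35 z 0.2137 yaw err 0.0007 tilt [0.     0.0002]
force fixture [-0.  -0.4] -1.2 moment [ 0.14 -0.1  -0.02] 0.014536292120282202
```

```bash
python3 -m creep '[[[-1,0.15,0,0,0,0,0],[-1,0.15,0,0,0,0,0],[-1,0,0,0,0,0,0]]]'>/dev/null; python3 st.py; python3 -m creep '[[[-1,0.1,0,0,0,0,0],[-1,0.1,0,0,0,0,0],[-1,0,0,0,0,0,0]]]'>/dev/null; python3 st.py
```

```text
t 23.10 fixture x -7.82 tip-depth past mouth 67.23 z 0.2137 yaw err 0.0006 tilt [0.0001 0.    ]
force fixture [1.  0.1] -0.6 moment [ 0.02 -0.32 -0.1 ] 0.01464938644073456
t 23.48 fixture x -7.82 tip-depth past mouth 69.16 z 0.2138 yaw err 0.0005 tilt [ 0.0002 -0.    ]
force fixture [ 1.7 -1.3] -0.4 moment [-0.19 -0.52 -0.18] 0.014691189012230427
```

```bash
python3 -m creep '[[[-1,0,0.03,0,0,0,0],[-1,0,0,0,0,0,0]]]'>/dev/null; python3 st.py; python3 -m creep '[[[-1,0.1,0,0,0,0,0],[-1,0.1,0,0,0,0,0],[-1,0,0,0,0,0,0]]]'>/dev/null; python3 st.py
```

```text
t 23.73 fixture x -7.65 tip-depth past mouth 69.14 z 0.2137 yaw err 0.0005 tilt [-0.0003  0.0001]
force fixture [ 0.1 -0.7] -0.6 moment [-0.07 -0.29 -0.08] 0.014797296211537461
t 24.10 fixture x -7.61 tip-depth past mouth 71.25 z 0.2137 yaw err 0.0006 tilt [-0.0001  0.0001]
force fixture [ 0.8 -0.6] -1.6 moment [-0.14 -0.24 -0.07] 0.014560369308150432
```

```bash
python3 -m creep '[[[-1,0,0.02,0,0,0,0],[-1,0.1,0,0,0,0,0],[-1,0,0,0,0,0,0]]]'>/dev/null; python3 st.py; python3 -m creep '[[[-1,0.1,0,0,0,0,0],[-1,0,0,0,0,0,0]]]'>/dev/null; python3 st.py
```

```text
t 24.48 fixture x -7.48 tip-depth past mouth 72.17 z 0.2136 yaw err 0.0005 tilt [-0.0003  0.    ]
force fixture [ 0.4 -1.4] -1.6 moment [-0.18 -0.03 -0.03] 0.014762908434808044
t 24.73 fixture x -7.42 tip-depth past mouth 73.20 z 0.2137 yaw err 0.0005 tilt [-0.0001  0.0001]
force fixture [ 0.6 -1.1] -1.0 moment [-0.15  0.04  0.  ] 0.015157090853576586
```

```bash
for k in 1; do python3 -m creep '[[[-1,0.1,0,0,0,0,0],[-1,0,0,0,0,0,0]]]'>/dev/null; python3 st.py; python3 -m creep '[[[-1,0.1,0,0,0,0,0],[-1,0,0,0,0,0,0]]]'>/dev/null; python3 st.py; done
```

```text
t 24.98 fixture x -7.41 tip-depth past mouth 74.16 z 0.2137 yaw err 0.0005 tilt [-0.0001 -0.    ]
force fixture [ 0.1 -1.2] -0.7 moment [-0.22 -0.01 -0.03] 0.015030833526131325
t 25.23 fixture x -7.41 tip-depth past mouth 75.06 z 0.2137 yaw err 0.0005 tilt [ 0.0001 -0.0001]
force fixture [-0.1 -2.7] -1.7 moment [-0.54 -0.07 -0.05] 0.014996965302532797
```

```bash
python3 -m creep '[[[-1,0.05,0,0,0,0,0],[-1,0,0,0,0,0,0]]]'>/dev/null; python3 st.py; python3 -m creep '[[[-1,0.05,0,0,0,0,0],[-1,0,0,0,0,0,0]]]'>/dev/null; python3 st.py
```

```text
t 25.48 fixture x -7.42 tip-depth past mouth 75.48 z 0.2137 yaw err 0.0004 tilt [ 0.0001 -0.0002]
force fixture [ 0.7 -4. ] -1.6 moment [-0.86 -0.12 -0.04] 0.014614776154077202
t 25.73 fixture x -7.40 tip-depth past mouth 75.98 z 0.2137 yaw err 0.0003 tilt [ 0.0002 -0.0002]
force fixture [-0.1 -4.9] -1.3 moment [-1.05 -0.2  -0.  ] 0.014825842622645866
```

```bash
python3 -m creep '[[[-1,0.05,0,0,0,0,0],[-1,0,0,0,0,0,0]]]'>/dev/null; python3 st.py; python3 -m creep '[[[-1,0.05,0,0,0,0,0],[-1,0,0,0,0,0,0]]]'>/dev/null; python3 st.py; python3 -m creep '[[[-1,0,0,0,0,0,0],[-1,0,0,0,0,0,0],[-1,0,0,0,0,0,0],[-1,0,0,0,0,0,0]]]'>/dev/null; python3 st.py
```

```text
t 25.98 fixture x -7.38 tip-depth past mouth 76.49 z 0.2138 yaw err 0.0004 tilt [ 0.0002 -0.0002]
force fixture [ 0.  -5.4] -1.4 moment [-1.06 -0.23 -0.05] 0.014696308039973544
t 26.23 fixture x -7.39 tip-depth past mouth 76.92 z 0.2138 yaw err 0.0003 tilt [ 0.0003 -0.0003]
force fixture [-0.2 -5.6] -1.3 moment [-1.18 -0.25 -0.04] 0.014653339078248789
t 26.73 fixture x -7.40 tip-depth past mouth 76.93 z 0.2138 yaw err 0.0003 tilt [ 0.0002 -0.0003]
force fixture [-1.1 -5.7] -0.6 moment [-1.13 -0.26 -0.03] 0.014435557069405134
```

```bash
cat > ck.py <<'E'
from h import *
a=.1735;B=np.array([[np.cos(a),-np.sin(a)],[np.sin(a),np.cos(a)]])
f=grab('wrist');pickle.dump(f,open('w9.pkl','wb'))
for n in ('w8','w9'):
    f=pickle.load(open(n+'.pkl','rb'));s=f['s'];C=cloud(f);A=R.from_euler('xyz',s['tool_rot']);T=A.inv().apply((C-s['position']).reshape(-1,3)).reshape(C.shape)*1000
    g=f['image'].mean(2);d=f['depth']>0
    k=d&(abs(T[...,1]+.4)<3)&(T[...,0]>15)&(T[...,0]<60)&(T[...,2]>140)&(T[...,2]<170)
    r=[np.round([x,np.median(T[...,2][k&(abs(T[...,0]-x)<.6)]),np.median(g[k&(abs(T[...,0]-x)<.6)])],1).tolist() for x in range(26,42,1) if (k&(abs(T[...,0]-x)<.6)).sum()>3]
    print(n,r)
    for x in (35,45,55,65): 
        q=T[d&(abs(T[...,0]-x)<3)&(abs(T[...,1])<9)&(T[...,2]>150)&(T[...,2]<160)]
        if len(q): print(x,np.round([q[:,1].min(),q[:,1].max(),q[:,2].mean()],1))
m=d&(abs(C[...,2]-.108)<.004)&(C[...,1]>-.12)&(C[...,1]<0)&(C[...,0]>.55)&(C[...,0]<.62)
print('plate top',m.sum(),np.median(C[m][:,2]) if m.any() else '')
cv2.imwrite('pics/w9.png',f['image'])
f=grab('top');pickle.dump(f,open('top2.pkl','wb'));C=cloud(f)
W=(C[...,:2]-[.581,-.052])@B*1000
m=(f['depth']>0)&(abs(C[...,2]-.107)<.008)&(abs(W[...,0])<15)&(abs(W[...,1])<55)
print('top view plate',m.sum(),np.median(C[m][:,2]),cv2.minAreaRect(W[m].astype(np.float32)))
E
python3 ck.py
```

```text
w8 [[26.0, 152.3, 52.7], [27.0, 152.1, 53.0], [28.0, 152.2, 52.8], [29.0, 152.2, 53.2], [30.0, 152.2, 53.2], [31.0, 152.2, 53.7], [32.0, 152.6, 48.5], [33.0, 154.7, 67.2], [34.0, 155.2, 107.3], [35.0, 155.2, 106.3], [36.0, 155.3, 106.7], [37.0, 155.2, 106.3], [38.0, 155.1, 106.3], [39.0, 155.4, 103.5], [40.0, 155.3, 88.3], [41.0, 155.4, 108.0]]
35 [ -8.    7.1 154.8]
45 [ -5.4   4.4 155.3]
55 [ -5.3   4.4 155.3]
65 [ -4.7   3.8 155.2]
w9 [[26.0, 152.2, 53.2], [27.0, 152.1, 53.0], [28.0, 152.2, 54.2], [29.0, 152.2, 52.8], [30.0, 152.2, 53.0], [31.0, 152.3, 52.0], [32.0, 152.6, 48.7], [33.0, 154.6, 46.7], [34.0, 155.2, 108.3], [35.0, 155.3, 107.3], [36.0, 155.3, 107.0], [37.0, 155.2, 107.0], [38.0, 155.3, 107.5], [39.0, 155.3, 104.3], [40.0, 154.8, 89.3], [41.0, 155.1, 108.0]]
35 [ -8.    7.1 154.8]
45 [ -5.4   4.4 155.3]
55 [ -9.    4.7 154.8]
65 [ -8.9   4.6 153.9]
plate top 6317 0.10775387735994942
top view plate 0 nan ((0.0, 0.0), (0.0, 0.0), 0.0)
  return _methods._mean(a, axis=axis, dtype=dtype,
  ret = ret.dtype.type(ret / rcount)
```

View pics/w9.png

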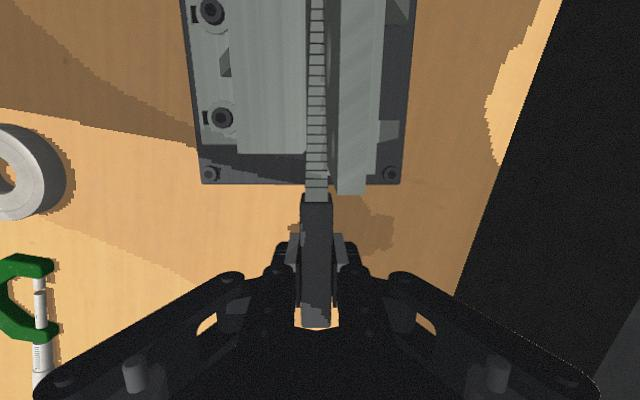

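```bash
cat > pl.py <<'E'
from h import *
import sys
a=.1735;B=np.array([[np.cos(a),-np.sin(a)],[np.sin(a),np.cos(a)]])
f=pickle.load(open(sys.argv[1],'rb'));C=cloud(f);d=f['depth']>0
W=np.dstack([(C[...,:2]-[.581,-.052])@B*1000,C[...,2]*1000])
for lo in range(-50,10,10):
    k=d&(W[...,1]>lo)&(W[...,1]<lo+10)&(abs(W[...,0])<60)
    t=W[k&(abs(W[...,2]-107.8)<2.5)&(abs(W[...,0])<12)];b=W[k&(abs(W[...,2]-62.8)<2)&(W[...,0]>3)&(W[...,0]<25)];j=W[k&(abs(W[...,2]-62.8)<2)&(W[...,0]<-8)]
    face=W[k&(abs(W[...,2]-85)<15)&(abs(W[...,0])<12)]
    q=lambda x:np.round([*np.percentile(x[:,0],[1,99]),x[:,2].mean()],1) if len(x)>9 else None
    # face fit: x vs z
    p=np.round(np.polyfit(face[:,2]-107,face[:,0],1),3) if len(face)>20 else None
    print(lo,'plate top',q(t),'back',q(b),'jaw',q(j),'face x=p(z-107)',p,len(face))
E
python3 pl.py w9.pkl; echo; python3 pl.py w6.pkl
```

```text
-50 plate top [ -1.9   6.1 107.8] back [14.3 18.3 62.8] jaw None face x=p(z-107) [ 0.022 -1.844] 99
-40 plate top [ -1.9   6.1 107.8] back [14.3 18.6 62.9] jaw [-41.8 -12.4  62.8] face x=p(z-107) [ 0.021 -1.743] 179
-30 plate top [ -1.9   6.3 107.8] back [14.8 18.7 62.7] jaw [-41.8 -12.3  62.8] face x=p(z-107) [ 0.021 -1.868] 204
-20 plate top [ -1.8   6.3 107.8] back [14.6 18.7 62.7] jaw [-41.7 -12.2  62.7] face x=p(z-107) [ 0.025 -1.777] 237
-10 plate top [ -1.7   6.2 107.7] back [14.6 18.7 62.7] jaw [-41.5 -12.1  62.7] face x=p(z-107) [ 0.028 -1.514] 268
0 plate top [ -1.7   6.2 107.6] back [14.5 18.6 62.8] jaw [-41.5 -12.3  62.8] face x=p(z-107) [ 0.017 -1.674] 224

-50 plate top [ -4.2   3.  107.9] back [ 6.5 17.2 62.7] jaw None face x=p(z-107) None 0
-40 plate top [ -4.1   3.  108. ] back [ 5.7 17.1 62.8] jaw [-42.  -12.9  62.9] face x=p(z-107) None 0
-30 plate top [ -4.    3.  107.9] back [ 6.7 17.  62.8] jaw [-41.7 -12.8  62.9] face x=p(z-107) None 0
-20 plate top [ -3.9   3.  107.9] back [ 5.7 17.9 62.8] jaw [-42.2 -12.6  63. ] face x=p(z-107) None 0
-10 plate top [ -3.8   3.1 107.9] back [ 6.7 17.8 62.7] jaw [-41.7 -12.4  62.9] face x=p(z-107) None 0
0 plate top [ -3.7   3.1 107.9] back [ 6.7 17.7 62.9] jaw [-42.3 -13.   62.8] face x=p(z-107) None 0
```

```bash
for i in 1; do python3 -m creep '[[[-1,0.05,0,0,0,0,0],[-1,0,0,0,0,0,0]]]'>/dev/null; python3 st.py; python3 -m creep '[[[-1,0.05,0,0,0,0,0],[-1,0,0,0,0,0,0]]]'>/dev/null; python3 st.py;  python3 -m creep '[[[-1,0.05,0,0,0,0,0],[-1,0,0,0,0,0,0]]]'>/dev/null; python3 st.py; done
```

```text
t 27.07 fixture x -7.40 tip-depth past mouth 77.34 z 0.2138 yaw err 0.0002 tilt [ 0.0003 -0.0004]
force fixture [ 0.5 -5.8] -1.5 moment [-1.29 -0.26 -0.03] 0.014600204447046228
t 27.32 fixture x -7.39 tip-depth past mouth 77.80 z 0.2138 yaw err 0.0002 tilt [ 0.0004 -0.0005]
force fixture [ 0.2 -6.2] -1.1 moment [-1.32 -0.27 -0.02] 0.014901171804485412
t 27.57 fixture x -7.42 tip-depth past mouth 78.20 z 0.2138 yaw err 0.0000 tilt [ 0.0005 -0.0006]
force fixture [-0.4 -7. ] -1.9 moment [-1.44 -0.3  -0.06] 0.014753917613983421
```

```bash
python3 -m creep '[[[-1,0.05,0,0,0,0,0],[-1,0,0,0,0,0,0]]]'>/dev/null; python3 st.py; python3 -m creep '[[[-1,0.05,0,0,0,0,0],[-1,0,0,0,0,0,0]]]'>/dev/null; python3 st.py; python3 ck.py 2>/dev/null | grep -A3 w9; python3 pl.py w9.pkl
```

```text
t 27.82 fixture x -7.41 tip-depth past mouth 78.62 z 0.2138 yaw err 0.0000 tilt [ 0.0006 -0.0008]
force fixture [ 0.1 -7.7] -2.3 moment [-1.51 -0.33 -0.09] 0.014499223585326317
t 28.07 fixture x -7.41 tip-depth past mouth 79.05 z 0.2138 yaw err -0.0000 tilt [ 0.0006 -0.0009]
force fixture [ 0.6 -7.3] -2.0 moment [-1.68 -0.39 -0.02] 0.014715556334384115
w9 [[26.0, 152.2, 52.7], [27.0, 152.3, 53.7], [28.0, 152.2, 53.0], [29.0, 152.3, 53.7], [30.0, 152.4, 53.3], [31.0, 152.3, 52.7], [32.0, 152.8, 50.0], [33.0, 154.6, 47.7], [34.0, 155.2, 107.3], [35.0, 155.3, 107.3], [36.0, 155.1, 106.7], [37.0, 154.9, 107.0], [38.0, 155.3, 107.0], [39.0, 155.1, 105.8], [40.0, 155.0, 87.7], [41.0, 155.1, 107.7]]
35 [ -8.    7.1 154.9]
45 [ -5.4   4.4 155.3]
55 [ -9.    4.6 154.4]
-50 plate top [ -2.2   5.8 107.8] back [13.8 18.4 62.7] jaw None face x=p(z-107) [ 0.015 -2.138] 84
-40 plate top [ -2.3   5.7 107.8] back [13.7 18.6 62.9] jaw [-41.8 -12.3  62.9] face x=p(z-107) [ 0.014 -2.081] 173
-30 plate top [ -2.3   5.9 107.8] back [14.2 18.7 62.8] jaw [-41.6 -12.2  62.8] face x=p(z-107) [ 0.014 -2.254] 176
-20 plate top [ -2.3   5.9 107.7] back [14.  18.6 62.7] jaw [-41.7 -12.1  62.7] face x=p(z-107) [ 0.015 -2.305] 186
-10 plate top [ -2.2   5.7 107.8] back [13.9 18.7 62.8] jaw [-41.6 -12.3  62.7] face x=p(z-107) [ 0.025 -2.028] 227
0 plate top [ -2.2   5.7 107.7] back [13.8 18.7 62.7] jaw [-41.5 -12.2  62.7] face x=p(z-107) [ 0.012 -2.193] 219
```

```bash
python3 -m creep '[[[-1,0.05,0,0,0,0,0],[-1,0.05,0,0,0,0,0],[-1,0,0,0,0,0,0]]]'>/dev/null; python3 st.py; python3 -m creep '[[[-1,0.05,0,0,0,0,0],[-1,0.05,0,0,0,0,0],[-1,0,0,0,0,0,0]]]'>/dev/null; python3 st.py; python3 ck.py 2>/dev/null | grep  w9|cut -c 120-300; python3 pl.py w9.pkl
```

```text
t 28.55 fixture x -7.44 tip-depth past mouth 79.85 z 0.2139 yaw err -0.0002 tilt [ 0.0008 -0.0012]
force fixture [ 0.2 -8.8] -1.3 moment [-1.92 -0.37 -0.06] 0.014841231000554522
t 28.93 fixture x -7.46 tip-depth past mouth 80.53 z 0.2140 yaw err -0.0005 tilt [ 0.0011 -0.0016]
force fixture [  0.7 -12. ] -2.0 moment [-2.34 -0.5  -0.08] 0.014469555994076223
.2, 53.0], [32.0, 152.6, 47.0], [33.0, 154.5, 44.5], [34.0, 155.2, 108.0], [35.0, 155.1, 107.0], [36.0, 155.5, 107.0], [37.0, 155.3, 106.3], [38.0, 155.4, 106.7], [39.0, 155.3, 107.
-50 plate top [ -2.4   5.5 107.8] back [13.2 18.2 62.8] jaw None face x=p(z-107) [ 0.008 -2.422] 75
-40 plate top [ -2.5   5.4 107.8] back [13.2 18.6 62.8] jaw [-41.7 -12.4  62.8] face x=p(z-107) [ 0.008 -2.417] 146
-30 plate top [ -2.6   5.5 107.8] back [13.5 18.7 62.8] jaw [-41.6 -12.2  62.8] face x=p(z-107) [ 0.008 -2.592] 148
-20 plate top [ -2.7   5.5 107.7] back [13.4 18.6 62.8] jaw [-41.6 -12.1  62.8] face x=p(z-107) [ 0.008 -2.693] 158
-10 plate top [ -2.6   5.4 107.7] back [13.3 18.7 62.7] jaw [-41.6 -12.3  62.7] face x=p(z-107) [ 0.017 -2.507] 198
0 plate top [ -2.6   5.3 107.7] back [13.1 18.6 62.8] jaw [-41.5 -12.2  62.7] face x=p(z-107) [ 0.01 -2.56] 218
```

```bash
python3 -m creep '[[[-1,0.05,0,0,0,0,0],[-1,0,0,0,0,0,0]]]'>/dev/null; python3 st.py; python3 -m creep '[[[-1,0.03,0,0,0,0,0],[-1,0,0,0,0,0,0],[-1,0,0,0,0,0,0]]]'>/dev/null; python3 st.py; python3 ck.py 2>/dev/null | grep  w9|cut -c 120-300; python3 pl.py w9.pkl
```

```text
t 29.27 fixture x -7.52 tip-depth past mouth 80.87 z 0.2139 yaw err -0.0006 tilt [ 0.0011 -0.0018]
force fixture [  0.8 -12. ] -2.2 moment [-2.51 -0.49 -0.11] 0.014732249524796395
t 29.65 fixture x -7.53 tip-depth past mouth 80.99 z 0.2140 yaw err -0.0008 tilt [ 0.0013 -0.0021]
force fixture [  0.7 -12.2] -1.6 moment [-2.72 -0.56 -0.07] 0.014549901781795339
.4, 53.3], [32.0, 152.4, 49.0], [33.0, 154.6, 48.7], [34.0, 155.2, 108.0], [35.0, 155.2, 107.3], [36.0, 155.2, 106.7], [37.0, 155.3, 107.0], [38.0, 155.3, 107.0], [39.0, 155.2, 105.
-50 plate top [ -2.5   5.5 107.7] back [13.3 18.2 62.8] jaw None face x=p(z-107) [ 0.009 -2.448] 71
-40 plate top [ -2.5   5.4 107.8] back [13.2 18.6 62.8] jaw [-41.7 -12.4  62.8] face x=p(z-107) [ 0.008 -2.434] 147
-30 plate top [ -2.6   5.5 107.8] back [13.4 18.8 62.8] jaw [-41.7 -12.2  62.8] face x=p(z-107) [ 0.008 -2.61 ] 148
-20 plate top [ -2.7   5.5 107.7] back [13.4 18.6 62.7] jaw [-41.6 -12.1  62.7] face x=p(z-107) [ 0.008 -2.703] 163
-10 plate top [ -2.6   5.3 107.7] back [13.3 18.7 62.7] jaw [-41.6 -12.3  62.7] face x=p(z-107) [ 0.017 -2.54 ] 205
0 plate top [ -2.7   5.3 107.7] back [13.2 18.6 62.7] jaw [-41.4 -12.3  62.7] face x=p(z-107) [ 0.011 -2.569] 217
```

```bash
python3 -m creep '[[[-1,-0.04,0,0,0,0,0],[-1,0,0,0,0,0,0],[-1,0,0,0,0,0,0],[-1,0,0,0,0,0,0]]]'>/dev/null; python3 st.py; python3 -c "
from h import *
print(bot.observe()['clock'])"
```

```text
t 30.25 fixture x -7.48 tip-depth past mouth 80.93 z 0.2140 yaw err -0.0005 tilt [ 0.0011 -0.0016]
force fixture [  0.2 -10.8] -1.6 moment [-2.35 -0.48 -0.12] 0.014705237673464126
30.25
```

```bash
python3 -m creep '[[[-1,-0.04,0,0,0,0,0],[-1,0,0,0,0,0,0],[-1,0,0,0,0,0,0],[-1,0,0,0,0,0,0]]]'>/dev/null; python3 st.py; python3 -c "
from h import *
print(bot.job_done())"
```

```text
t 30.75 fixture x -7.45 tip-depth past mouth 80.79 z 0.2139 yaw err -0.0003 tilt [ 0.0008 -0.0012]
force fixture [-0.4 -8.9] -1.1 moment [-1.95 -0.43 -0.12] 0.014514934041567002
the job is handed in; nothing more can be done
None
```

The wide plate is home on the slot floor and released, and the gripper holds the taper gauge level about 81 mm into the gap (roughly 9.5 mm wide), snug on both faces with about 9 N of push; the job was handed in at 30.75 s, and no verdict was returned.

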